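Stand the jar in its holder, twist the tight cap free and hold it above

TASK

Stand the square jar in the empty square holder, which braces it, then twist its tight cap anticlockwise (about a sixth of a turn, stop when the thread lets go) and lift it straight off, leaving the jar standing fully home in the holder. Finish still holding the cap level, centred over the jar's mouth with its lower rim about 2 cm above the mouth: do not put it down or let go. Do not knock the jar over, take its cap off anywhere but in the holder, or disturb the other things.

Things in the scene. Friction and masses are not known exactly. Their poses are not given: they have to be found in the camera images.
- cap_mid (a point): Centre (half-way up) of the jar's deep ribbed round screw cap: 56 mm diameter, 40 mm high, flat top, z up, 70 g. Screwed on, this point is 54 mm above the jar's centre and the cap's lower rim is 4 mm above the jar's flat shoulder. Tight (0.2 to 0.5 N m); the jar can be carried by it.
- mouth (a point): Centre of the jar's round mouth, 97 mm above its underside, hidden in the cap while that is on. Thread: 37 to 45 degrees anticlockwise seen from above releases the cap, 60 is a sure turn; it may rise 2 mm on the way, and once released a spring seal in the mouth pushes it up to 6 mm if it is free to rise. It then lifts straight off.
- jar_mid (a point): Centre (half-way up) of the jar's square body. Loose pale plastic jar, about 340 g: body 62 x 62 mm, 60 mm high (underside 30 mm below this point), x and y along its sides, z up. A round neck, 39 mm across, rises from the flat shoulder. Standing loose on the board the jar would turn with the cap.
- holder_seat (a point): Centre of the inner floor of the holder, a fixed square aluminium socket open at the top: 68 mm square inside, inner floor 4 mm above the board, walls 6 mm thick with a lip flared outwards at the top, 32 mm high over the board, about 91 mm square over all. x and y along its walls, z up. The jar fits any of four ways round; seated, the jar's underside is on this floor.
- shuttle_a_mid (a point): Bystander: nylon shuttlecock standing on its skirt, cork up, 66 mm across, 85 mm high, centre half-way up.
- shuttle_b_mid (a point): Bystander: another shuttlecock, the same.
- wristband: Bystander: hard silicone wristband lying flat, ring 68 mm across, 12 mm high, origin at the centre of its underside.
- cone: Bystander: small plastic cone marker, 100 mm across, 55 mm high, origin at the centre of its underside.
- mug: Bystander: ceramic mug, 80 mm across, 92 mm high, handle towards its +y, origin at the centre of its underside.
Mind the look-alikes: they are no part of the job. There is more than one size of the part that bears cap_mid; the job needs the smallest. What is shaped like the part that bears mouth but blue is not meant.

How it is judged (in metres and radians):
On the way, in this order (a step that is already met when the one before it is completed fails the run):
1. the jar stands home in the holder with its cap still on (x of jar_mid in the frame of holder_seat between -0.006 and 0.006 m and y of jar_mid in the frame of holder_seat between -0.006 and 0.006 m and z of jar_mid in the frame of holder_seat between 0.026 and 0.034 m and angle between jar_mid's own z axis and vertical below 0.06 rad and z of cap_mid in the frame of jar_mid below 0.058 m), for 0.2 s.
2. the cap has left the thread and lifts off while the jar stays in the holder (x of jar_mid in the frame of holder_seat between -0.006 and 0.006 m and y of jar_mid in the frame of holder_seat between -0.006 and 0.006 m and z of jar_mid in the frame of holder_seat between 0.026 and 0.034 m and angle between jar_mid's own z axis and vertical below 0.06 rad and z of cap_mid in the frame of jar_mid above 0.075 m), for 0.1 s.
At the end, for the whole second after the job is handed in: Jar upright and home in the holder (within 6 mm sideways, 4 mm of its floor); fingers hold the cap still, level within 10 degrees, off the jar, centred over it within 18 mm, lower rim 5 to 55 mm above the mouth, turned 30 to 150 degrees from tight (x of jar_mid in the frame of holder_seat between -0.006 and 0.006 m and y of jar_mid in the frame of holder_seat between -0.006 and 0.006 m and z of jar_mid in the frame of holder_seat between 0.026 and 0.034 m and angle between jar_mid's own z axis and vertical below 0.06 rad and z of cap_mid in the frame of jar_mid between 0.092 and 0.142 m and horizontal distance between cap_mid and jar_mid below 0.018 m and angle between cap_mid's own z axis and vertical below 0.17 rad and contact force between the fingers and cap above 1 N and contact force between each of cap, the fingers and jar below 0.2 N and linear speed of each of cap, jar below 0.03 m/s and angle between the x axis of cap_mid and the x axis of jar_mid, either way round above 0.5 rad); the arm keeps its last pose, push and grip.
It fails at once if the cap is taken off while the jar is not home in the holder (z of cap_mid in the frame of jar_mid above 0.066 m and not (x of jar_mid in the frame of holder_seat between -0.006 and 0.006 m and y of jar_mid in the frame of holder_seat between -0.006 and 0.006 m and z of jar_mid in the frame of holder_seat between 0.026 and 0.034 m and angle between jar_mid's own z axis and vertical below 0.06 rad)).
It fails at once if the jar is tipped over (angle between jar_mid's own z axis and vertical above 0.6 rad).
It fails at once if a bystander is shifted by more than 30 mm (distance of any of shuttle_a_mid, shuttle_b_mid, wristband, cone, mug from where it was at the start of the episode above 0.03 m).
It also fails if it takes over 43 s, if anything falls off the work surface, if the arm or the gripper's body presses on something with over 40 N, if the wrist force passes 120 N, or if a joint passes its speed limit or range.

ROBOT

A 6-joint arm with a two-finger parallel gripper is mounted at the origin on the work surface. World frame = base frame: x ahead of the robot, y to its left, z up, the work surface at z = 0. Lengths are in mm, angles in rad, forces in N, time in s.
With the tool pointing down it reaches from about 225 to 725 mm from the base axis. Payload 3.1 kg.
Tool frame: the origin (TCP) lies at the very end of the fingers, on their centre line; the grasp point (between the pads) lies 19 mm behind it; z points along the fingers, y is the line along which they close (so a half turn about z gives the same grasp; the last joint's range is limited). The gripper opens to 85 mm and grips with 20 to 120 N. Pads are 22 mm wide; open, the fingers measure 114 mm over their backs; the gripper's body (76 mm by 85 mm) begins 54 mm behind the grasp point. The pads swing forward as they close: fully open they stand 13 mm farther back than shut.
Start: joints at [-1.461, 0.048, 0.099, 1.622, 0, 1.443], TCP at [123.657, -510.222, 231.312] pointing down, gripper open.
Joint ranges: [-2.91, 2.91], [-0.99, 1.94], [-1.21, 1.42], [-2.12, 2.29], [-1.49, 1.47], [-3.14, 3.14]. Speed limits (rad/s): [2.79, 2.79, 3.14, 3.14, 3.14, 3.14].

INTERFACE

Orientations are given as a unit quaternion [x, y, z, w].
In Python, from plant import manip gives the robot as it stands. The module is installed in compiled form; this text tells all that it offers.
- The arm moves only by the shell command python3 -m creep 'ROWS' [OPENING]. ROWS is JSON, a list of rows, each an object of numbers: "tx", "ty", "tz": the shift along the tool's x, y, z in m; "yaw": the turn about the tool's z in degrees. A call has 1 to 12 rows; each row is the pose to reach, as a shift and turn from the pose commanded when the call began, along the tool's axes at that moment; what a row does not reach only later rows make up. A row lasts 1/10 s, in which the tool goes at most 50 mm and 8.59 degrees, less where a joint would pass 70% of its speed; a pose out of reach is approached as far as the arm can. A call with a gripper value outside its range is refused whole. OPENING is the opening, from -1 (shut) to 1 (fully open), set as the call begins (- or left out, the last holds). The fingers move at their own pace and stop on an object; the grip force is fixed at half the most. Time passes only in rows, so rows that repeat a pose let the fingers close. It gives the time, the measured TCP pose, the force, the opening and the grip force at its end, in the units of the state.
- manip.get_obs(): the state, without advancing time (a new reading comes with each control period).
- manip.get_image(name): name is "side" or "top"; returns the picture (420x560x3 uint8, red, green, blue); there is no depth.
- manip.camera_params(name): a dict with "mtx" (3x3 intrinsics, pixels), "origin" and "attitude" of the camera in the world. Camera axes: x right, y down, z forward; pixel columns grow to the right and rows downward; lengths in mm; the calibration is good to about 2 mm. A picture is of the moment at which its call begins. camera_params takes no time and is no camera call.
- manip.close_job(): hands the job in; it is judged then, once.
The state is a dict: "time": time; "joint_positions": joint angles; "joint_vel": joint speeds; "joint_torque": joint torques, N m; "eef_pos": TCP position; "tool_rot": TCP orientation; "ft_force": force on the tool from outside, world axes, zero at the start; "torque": the same for the moment, N m; "finger_gap": finger opening in mm; "finger_force": force on a finger pad.
Only numpy, scipy, OpenCV 4.12 (cv2) and the standard library are available. Lean on these libraries where they do the work, as an engineer would, in place of code of your own. Each camera call takes 0.05 s, during which the arm holds its last target. There are 200 camera calls.

## Working session

There is one attempt and no reset: what is moved stays moved. The work goes in short steps, Python scripts to look and compute and a shell command to move; the robot and the scene stay as the last step left them, time stands still between calls to the robot, and variables do not carry over. Pictures are saved under pics/ and viewed, at most 10 in all, crops included, and the job is handed in when it is done.

```bash
mkdir -p pics
python3 - <<'E'
from plant import manip
import cv2,numpy as np
for n in("top","side"):
    cv2.imwrite(f"pics/{n}0.png",manip.get_image(n)[:,:,::-1]); np.save(f"pics/{n}0.npy",manip.get_image(n)) if 0 else None
    p=manip.camera_params(n);print(n,p)
o=manip.get_obs();print(o["eef_pos"],o["tool_rot"],o["finger_gap"],o["time"])
E
```

```text
top {'mtx': array([[415.52539738,   0.        , 273.31926521],
       [  0.        , 415.52539738, 210.84006054],
       [  0.        ,   0.        ,   1.        ]]), 'origin': array([ 512.61165295,   55.60217515, 1177.91274005]), 'attitude': array([ 0.70719921, -0.70599376,  0.02995105, -0.02334564])}
side {'mtx': array([[492.86164529,   0.        , 277.44394922],
       [  0.        , 492.86164529, 208.5001415 ],
       [  0.        ,   0.        ,   1.        ]]), 'origin': array([ 521.47810347, -922.04177033,  718.29978532]), 'attitude': array([ 0.87691505, -0.03905734,  0.0076452 , -0.47899486])}
[ 123.60283016 -509.66608724  230.21478734] [ 9.92937520e-01  1.18633523e-01  2.48959961e-06 -1.08141320e-03] 85.25026077371837 0.1
```

View pics/top0.png

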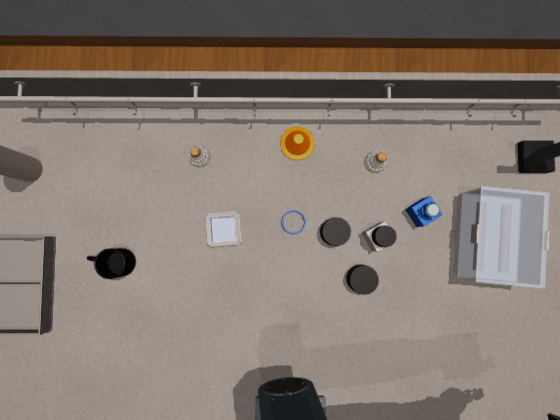

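View pics/side0.png

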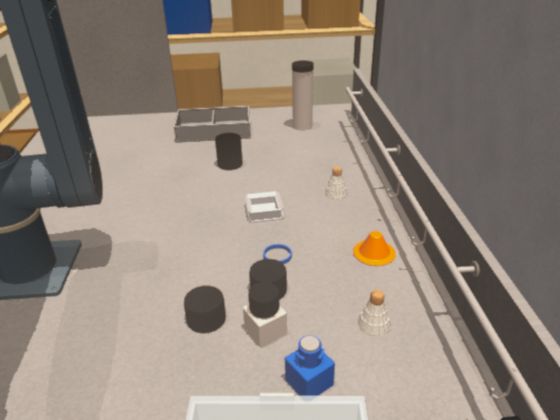

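The top view shows three black round parts: one at (383,236) on a pale square jar, and loose, wider ones at (335,232) and (362,280). A blue jar is at (425,211) and the empty square holder at (223,229). The side view has the capped pale jar at (265,312) and the holder at (264,207). The one at (383,236) fits: it is the smallest cap and sits on the pale (not blue) jar. I'll confirm that in a crop and measure.

```bash
cat > h.py <<'E'
import cv2,numpy as np
from scipy.spatial.transform import Rotation as R
from plant import manip
def ray(n,px,z):
    p=manip.camera_params(n);K=p["mtx"];d=R.from_quat(p["attitude"]).apply(np.linalg.solve(K,np.array([px[0],px[1],1.])))
    o=p["origin"];return o+d*(z-o[2])/d[2]
def proj(n,P):
    p=manip.camera_params(n);c=R.from_quat(p["attitude"]).inv().apply(np.asarray(P,float)-p["origin"]);q=p["mtx"]@c;return q[:2]/q[2]
def blobs(mask,off,amin=60):
    cs,_=cv2.findContours(mask.astype(np.uint8),cv2.RETR_EXTERNAL,cv2.CHAIN_APPROX_NONE)
    return [c+np.array(off) for c in cs if cv2.contourArea(c)>amin]
E
python3 - <<'E'
from h import *
t=cv2.imread("pics/top0.png");s=cv2.imread("pics/side0.png")
a=cv2.resize(t[205:300,310:440],None,fx=4,fy=4,interpolation=cv2.INTER_CUBIC)
b=cv2.resize(t[205:255,195:250],None,fx=4,fy=4,interpolation=cv2.INTER_CUBIC)
im=np.zeros((590,520,3),np.uint8);im[:380,:520]=a;im[385:585,:220]=b
im[385:590,225:520]=cv2.resize(s[255:350,205:342],(295,205))
cv2.imwrite("pics/c1.png",im)
g=t.max(2)
for (x0,x1,y0,y1) in((310,400,205,300),):
    for c in blobs(g[y0:y1,x0:x1]<60,(x0,y0)):
        e=cv2.minEnclosingCircle(c);print("dark",e,cv2.boundingRect(c),ray("top",e[0],104),ray("top",e[0],45))
for nm,(x0,x1,y0,y1) in dict(jar=(360,402,215,258),hold=(200,248,205,255)).items():
    for c in blobs(g[y0:y1,x0:x1]>195,(x0,y0),20):
        print(nm,cv2.minAreaRect(c),cv2.contourArea(c),ray("top",cv2.minAreaRect(c)[0],4))
gs=s.max(2)
for c in blobs(gs[255:350,205:342]<60,(205,255)): print("side dark",cv2.boundingRect(c))
E
```

```text
dark ((361.521728515625, 278.7608642578125), 15.76547908782959) (346, 265, 32, 29) [ 419.46555858 -180.90321428  104.        ] [ 414.34817859 -193.8966517    45.        ]
hold ((223.30545043945312, 229.8871612548828), (23.14234733581543, 22.45618438720703), 86.42366790771484) 472.0 [547.13114401 185.67690136   4.        ]
```

View pics/c1.png

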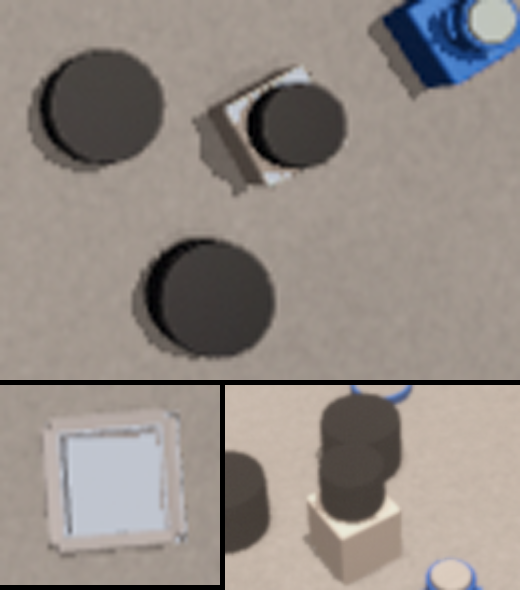

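The crop confirms it: the pale square jar carries the smallest black cap (20 px across, against 30 px for the loose ones), and the holder is empty. Next I work out the positions and angles.

Run:
```python
from h import *
t=cv2.imread("pics/top0.png")
C=lambda x,y:(310+x/4-.375,205+y/4-.375)
H=lambda x,y:(195+x/4-.375,205+(y-385)/4-.375)
print("cap top",ray("top",C(299,125),104), "side",ray("side",(264,292),104))
pts=[ray("top",C(*p),60)[:2] for p in((303,67),(222,105),(268,185))]
print(pts,[np.degrees(np.arctan2(*(a-b)[::-1])) for a,b in((pts[1],pts[0]),(pts[2],pts[1]))],"jar c",(pts[0]+pts[2])/2)
L=[ray("top",H(*p),32)[:2] for p in((43,420),(178,410),(185,540),(55,553))]
print("lip",np.mean(L,0),[np.degrees(np.arctan2(*(L[i]-L[i-1])[::-1])) for i in range(4)],[np.linalg.norm(L[i]-L[i-1]) for i in range(4)])
g=t.max(2);c=blobs(g[205:255,200:248]>195,(200,205),20)[0];r=cv2.boxPoints(cv2.minAreaRect(c))
F=[ray("top",p,4)[:2] for p in r];print("floor",np.round(F,1),[np.degrees(np.arctan2(*(F[i]-F[i-1])[::-1])) for i in range(4)])
# jar shoulder edges: pale pixels
m=(g>150)&(np.abs(t[...,0].astype(int)-t[...,2])<25)
m[:, :362]=0;m[:,402:]=0
for c in blobs(m[215:258,362:402],(362,215),15):
    print(cv2.minAreaRect(c),cv2.contourArea(c))
```

```text
cap top [ 529.3898518  -241.74910073  104.        ] side [ 533.41683857 -246.91769485  104.        ]
[array([ 569.1637325 , -257.37466998]), array([ 543.446857  , -202.19427417]), array([ 489.83974316, -232.31391219])] [np.float64(114.9879171829475), np.float64(-150.67015432774897)] jar c [ 529.50173783 -244.84429109]
lip [550.08979935 182.23125243] [np.float64(5.911647543302891), np.float64(-85.62872261819616), np.float64(-176.49749396669304), np.float64(95.77648211836022)] [np.float64(91.92014023840964), np.float64(93.30752279889914), np.float64(89.70234374154711), np.float64(89.5034099294326)]
floor [[577.7 219.7]
 [581.8 156.4]
 [516.7 151.8]
 [512.6 214.8]] [np.float64(4.283676144073625), np.float64(-86.3041139694827), np.float64(-175.94647850474226), np.float64(93.65096696235133)]
((369.9594421386719, 230.25674438476562), (3.9524197578430176, 9.997297286987305), 35.537681579589844) 16.5
((381.5, 236.0), (42.0, 39.0), 90.0) 790.0
```

```bash
python3 -m creep '[{"tx":0.046,"ty":-0.016,"yaw":-8.5},{"tx":0.092,"ty":-0.033,"yaw":-17},{"tx":0.137,"ty":-0.049,"yaw":-25.5},{"tx":0.183,"ty":-0.065,"yaw":-34},{"tx":0.229,"ty":-0.082,"yaw":-42.5},{"tx":0.275,"ty":-0.098,"yaw":-51},{"tx":0.321,"ty":-0.114,"yaw":-59.5},{"tx":0.366,"ty":-0.130,"yaw":-68},{"tx":0.412,"ty":-0.147,"yaw":-76.5},{"tx":0.458,"ty":-0.163,"yaw":-85},{"tx":0.458,"ty":-0.163,"yaw":-93},{"tx":0.458,"ty":-0.163,"yaw":-100}]' 1
python3 - <<'E'
from h import *
cv2.imwrite("pics/side1.png",manip.get_image("side")[:,:,::-1]);cv2.imwrite("pics/top1.png",manip.get_image("top")[:,:,::-1])
o=manip.get_obs();print(o["eef_pos"],R.from_quat(o["tool_rot"]).as_matrix().round(3),o["joint_positions"],o["time"])
E
```

```text
[ 123.61646068 -509.8418678   230.55100281] [[ 0.972  0.236 -0.   ]
 [ 0.236 -0.972  0.001]
 [ 0.    -0.001 -1.   ]] [-1.46079085e+00  4.84892748e-02  9.81918677e-02  1.62199964e+00
 -9.80383153e-06  1.44298958e+00] 0.2validation failed for argument at $[0]...
```

Each row probably needs all four keys.

```bash
python3 -m creep '[{"tx":0.046,"ty":-0.016,"tz":0,"yaw":-8.5},{"tx":0.092,"ty":-0.033,"tz":0,"yaw":-17},{"tx":0.137,"ty":-0.049,"tz":0,"yaw":-25.5},{"tx":0.183,"ty":-0.065,"tz":0,"yaw":-34},{"tx":0.229,"ty":-0.082,"tz":0,"yaw":-42.5},{"tx":0.275,"ty":-0.098,"tz":0,"yaw":-51},{"tx":0.321,"ty":-0.114,"tz":0,"yaw":-59.5},{"tx":0.366,"ty":-0.130,"tz":0,"yaw":-68},{"tx":0.412,"ty":-0.147,"tz":0,"yaw":-76.5},{"tx":0.458,"ty":-0.163,"tz":0,"yaw":-85},{"tx":0.458,"ty":-0.163,"tz":0,"yaw":-93},{"tx":0.458,"ty":-0.163,"tz":0,"yaw":-100}]' 1
python3 - <<'E'
from h import *
cv2.imwrite("pics/side1.png",manip.get_image("side")[:,:,::-1]);cv2.imwrite("pics/top1.png",manip.get_image("top")[:,:,::-1])
o=manip.get_obs();print(o["eef_pos"],R.from_quat(o["tool_rot"]).as_matrix().round(3),o["joint_positions"].round(3) if hasattr(o["joint_positions"],"round") else o["joint_positions"],o["time"])
E
```

```text
time: 1.4
eef_pos: [531.5, -242.2, 230.2]
tool_rot: [0.544, 0.839, -0.0, -0.001]
ft_force: [0.4, -0.5, 0.4]
finger_gap: 85.6
finger_force: 0.0
[ 530.6882487  -243.26527235  230.67615011] [[-0.402  0.916 -0.001]
 [ 0.916  0.402  0.001]
 [ 0.001 -0.001 -1.   ]] [-0.545  0.205  0.27   1.637 -0.     0.613] 1.5
```

```bash
python3 -m creep '[{"tx":-0.001,"ty":0,"tz":0.030,"yaw":0},{"tx":-0.001,"ty":0,"tz":0.060,"yaw":0},{"tx":-0.001,"ty":0,"tz":0.090,"yaw":0},{"tx":-0.001,"ty":0,"tz":0.115,"yaw":0},{"tx":-0.001,"ty":0,"tz":0.135,"yaw":0},{"tx":-0.001,"ty":0,"tz":0.150,"yaw":0},{"tx":-0.001,"ty":0,"tz":0.158,"yaw":0},{"tx":-0.001,"ty":0,"tz":0.163,"yaw":0},{"tx":-0.001,"ty":0,"tz":0.163,"yaw":0}]' 1
python3 - <<'E'
from h import *
s=manip.get_image("side")[:,:,::-1];cv2.imwrite("pics/side2.png",cv2.resize(s[200:350,180:360],None,fx=4,fy=4)) 
o=manip.get_obs();print(o["eef_pos"],o["ft_force"],o["time"])
E
```

```text
time: 2.4
eef_pos: [530.8, -245.0, 68.3]
tool_rot: [0.548, 0.837, -0.0, 0.0]
ft_force: [0.5, 0.7, -0.0]
finger_gap: 85.3
finger_force: 0.0
[ 531.18799838 -245.16358748   69.04166787] [0.16899852 0.39748243 0.34854083] 2.45
```

View pics/side2.png

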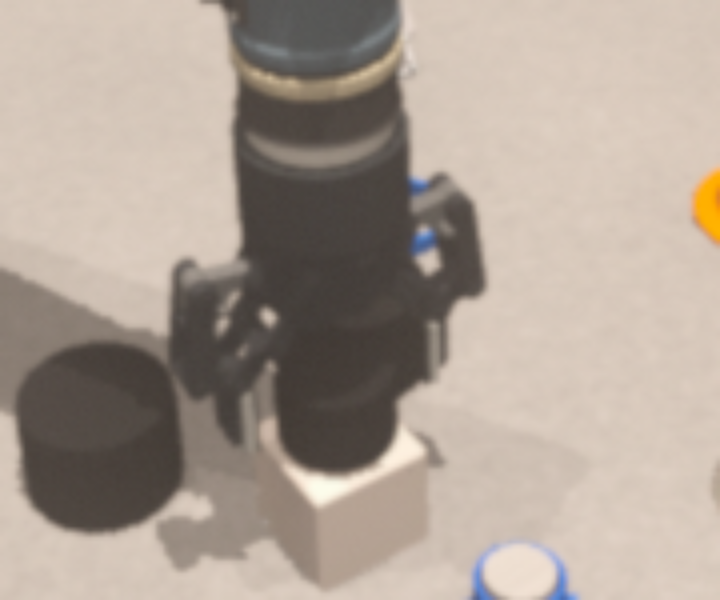

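The open fingers straddle the jar's cap, with the cap at crop (335,410), a pad at each side and nothing touched. Closing.

```bash
python3 -m creep '[{"tx":0,"ty":0,"tz":0,"yaw":0},{"tx":0,"ty":0,"tz":0,"yaw":0},{"tx":0,"ty":0,"tz":0,"yaw":0},{"tx":0,"ty":0,"tz":0,"yaw":0},{"tx":0,"ty":0,"tz":0,"yaw":0},{"tx":0,"ty":0,"tz":0,"yaw":0},{"tx":0,"ty":0,"tz":0,"yaw":0},{"tx":0,"ty":0,"tz":0,"yaw":0}]' -1
```

```text
time: 3.25
eef_pos: [532.1, -245.1, 69.8]
tool_rot: [0.547, 0.837, 0.0, 0.002]
ft_force: [1.3, 1.8, 4.8]
finger_gap: 54.6
finger_force: 63.8
```

```bash
python3 -m creep '[{"tx":0,"ty":0,"tz":-0.008,"yaw":0},{"tx":0,"ty":0,"tz":-0.025,"yaw":0},{"tx":0,"ty":0,"tz":-0.050,"yaw":0},{"tx":0,"ty":0,"tz":-0.075,"yaw":0},{"tx":0,"ty":0,"tz":-0.095,"yaw":0},{"tx":0,"ty":0,"tz":-0.100,"yaw":0},{"tx":0,"ty":0,"tz":-0.100,"yaw":0}]' -1
python3 - <<'E'
from h import *
o=manip.get_obs();p=o["eef_pos"];m=R.from_quat(o["tool_rot"]).as_matrix()
print(p,m.round(3),o["ft_force"],np.array([549,183,p[2]])-p, m.T@(np.array([549,183,p[2]])-p))
E
```

```text
time: 3.95
eef_pos: [530.3, -244.9, 167.6]
tool_rot: [0.547, 0.837, -0.0, -0.001]
ft_force: [0.2, 0.1, -5.1]
finger_gap: 54.9
finger_force: 64.6
[ 530.28899522 -244.90642757  167.64971279] [[-0.401  0.916 -0.001]
 [ 0.916  0.401  0.   ]
 [ 0.001 -0.001 -1.   ]] [ 0.22801743  0.09171173 -5.09942352] [ 18.71100478 427.90642757   0.        ] [3.84589534e+02 1.88533545e+02 7.20513311e-02]
```

```bash
python3 -m creep '[{"tx":0.015,"ty":0.007,"tz":0,"yaw":1},{"tx":0.045,"ty":0.022,"tz":0,"yaw":3},{"tx":0.085,"ty":0.042,"tz":0,"yaw":5},{"tx":0.127,"ty":0.062,"tz":0,"yaw":8},{"tx":0.169,"ty":0.083,"tz":0,"yaw":10},{"tx":0.211,"ty":0.104,"tz":0,"yaw":13},{"tx":0.253,"ty":0.124,"tz":0,"yaw":15},{"tx":0.295,"ty":0.145,"tz":0,"yaw":18},{"tx":0.335,"ty":0.164,"tz":0,"yaw":20},{"tx":0.365,"ty":0.179,"tz":0,"yaw":22},{"tx":0.380,"ty":0.186,"tz":0,"yaw":23},{"tx":0.385,"ty":0.189,"tz":0,"yaw":23}]' -1
python3 -m creep '[{"tx":0,"ty":0,"tz":0.02,"yaw":0},{"tx":0,"ty":0,"tz":0.04,"yaw":0},{"tx":0,"ty":0,"tz":0.05,"yaw":0},{"tx":0,"ty":0,"tz":0.05,"yaw":0},{"tx":0,"ty":0,"tz":0.05,"yaw":0}]' -1
python3 - <<'E'
from h import *
s=manip.get_image("side")[:,:,::-1];cv2.imwrite("pics/side3f.png",s);cv2.imwrite("pics/side3.png",cv2.resize(s[110:240,200:330],(600,600),interpolation=cv2.INTER_CUBIC)) 
t=manip.get_image("top")[:,:,::-1];cv2.imwrite("pics/top3f.png",t)
o=manip.get_obs();print(o["eef_pos"],R.from_quat(o["tool_rot"]).as_matrix().round(3),o["joint_positions"],o["ft_force"],o["torque"],o["time"])
E
```

```text
time: 5.15
eef_pos: [547.6, 185.4, 165.2]
tool_rot: [0.702, 0.712, -0.002, -0.002]
ft_force: [0.0, -0.9, -4.7]
finger_gap: 54.9
finger_force: 64.6
time: 5.65
eef_pos: [549.4, 182.9, 117.9]
tool_rot: [0.704, 0.711, -0.001, -0.0]
ft_force: [0.5, 0.3, -4.2]
finger_gap: 54.7
finger_force: 64.8
[550.51704988 183.40239992 119.5496946 ] [[-0.01   1.     0.002]
 [ 1.     0.01   0.   ]
 [ 0.     0.002 -1.   ]] [ 2.06074516e-01  1.92465059e-01  3.50342519e-02  1.41124420e+00
 -7.72819462e-05  1.76646631e+00] [-0.17172336  0.48846636 -4.84374421] [ 0.01705629 -0.01529951 -0.0365447 ] 5.75
```

View pics/side3.png

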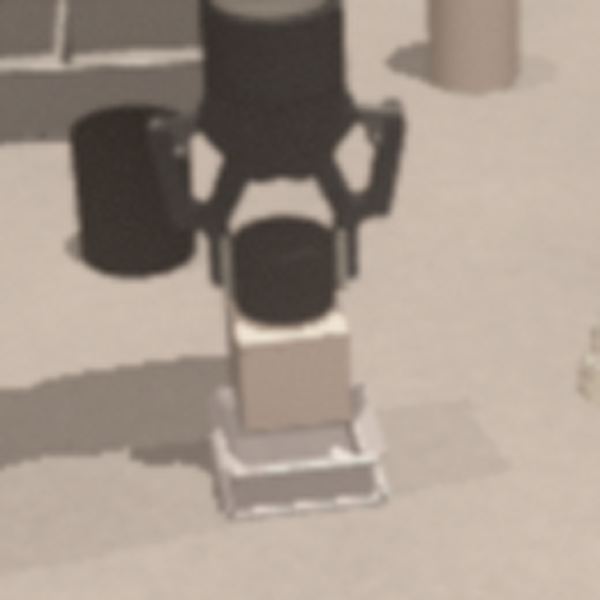

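The jar hangs over the holder. Its front bottom edge runs from crop (240,430) to (350,423), and the holder's front lip from (222,468) to (380,455). I compare the two in this view.

```bash
python3 - <<'E'
from h import *
C=lambda x,y:(200+x/4.615-.4,110+y/4.615-.4)
def seg(a,b,z):
    A=ray("side",C(*a),z)[:2];B=ray("side",C(*b),z)[:2];d=B-A
    print("mid",((A+B)/2).round(1),"len",np.linalg.norm(d).round(1),"ang",np.degrees(np.arctan2(d[1],d[0])).round(1)); return (A+B)/2,d/np.linalg.norm(d)
for s,z,h in(((240,430),(350,423),50.5,31)),((( 235,338)),(347,322),110.5,31),((222,468),(380,455),32,45.5):
    pass
E
python3 - <<'E'
from h import *
C=lambda x,y:(200+x/4.615-.4,110+y/4.615-.4)
for a,b,z,h in(((240,430),(350,423),50.5,31),((235,338),(347,322),110.5,31),((216,466),(386,455),32,45.5)):
    A=ray("side",C(*a),z)[:2];B=ray("side",C(*b),z)[:2];d=(B-A);L=np.linalg.norm(d);d/=L
    print(((A+B)/2).round(1),L.round(1),np.degrees(np.arctan2(d[1],d[0])).round(1),"centre",((A+B)/2+h*np.array([-d[1],d[0]])).round(1))
t=cv2.imread("pics/top3f.png");cv2.imwrite("pics/top3.png",cv2.resize(t[190:270,180:280],(750,600),interpolation=cv2.INTER_CUBIC))
E
```

```text
[551.1 148.8] 61.1 0.3 centre [551.  179.8]
[551.6 151.4] 62.1 9.6 centre [546.4 182. ]
[553.5 142.4] 94.9 0.4 centre [553.2 187.9]Traceback (most recent call last):
  File "<stdin>", line 6, in <module>
ValueError: too many values to unpack (expected 3)
```

View pics/top3.png

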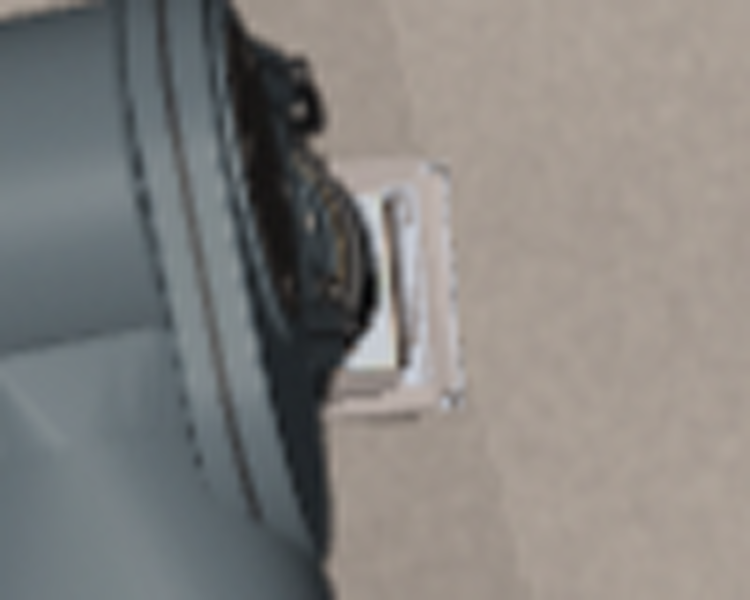

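The top view shows the jar shoulder's right edge from crop (385,195) to (400,370), and the lip's right edge from (445,165) to (462,403).

Run:
```python
from h import *
C=lambda x,y:(180+x/7.5-.4,190+y/7.5-.4)
for nm,a,b,z,h in(("jar",(383,192),(400,370),110.5,31),("lip",(445,163),(462,405),32,45.5)):
    A=ray("top",C(*a),z)[:2];B=ray("top",C(*b),z)[:2];d=B-A;L=np.linalg.norm(d);d/=L
    print(nm,L.round(1),np.degrees(np.arctan2(d[1],d[0])).round(1),"centre",((A+B)/2+h*np.array([d[1],-d[0]])).round(1))
```

```text
jar 61.2 -174.0 centre [548.1 183. ]
lip 89.1 -175.6 centre [549.7 181.9]
```

```bash
python3 -m creep '[{"tx":0,"ty":0.002,"tz":0,"yaw":1},{"tx":0,"ty":0.002,"tz":0.008,"yaw":1},{"tx":0,"ty":0.002,"tz":0.016,"yaw":1},{"tx":0,"ty":0.002,"tz":0.022,"yaw":1},{"tx":0,"ty":0.002,"tz":0.027,"yaw":1},{"tx":0,"ty":0.002,"tz":0.031,"yaw":1},{"tx":0,"ty":0.002,"tz":0.031,"yaw":1}]' -1; python3 -c "
from plant import manip;o=manip.get_obs();print(o['ft_force'],o['torque'])"
```

```text
time: 6.45
eef_pos: [550.9, 183.5, 86.2]
tool_rot: [0.709, 0.705, -0.001, -0.001]
ft_force: [-1.1, -0.2, -5.2]
finger_gap: 54.5
finger_force: 64.8
[-1.05899546 -0.19171775 -5.1530369 ] [0.00535072 0.04292237 0.00078552]
```

```bash
python3 -m creep '[{"tx":0,"ty":0,"tz":0.004,"yaw":0},{"tx":0,"ty":0,"tz":0.008,"yaw":0},{"tx":0,"ty":0,"tz":0.011,"yaw":0},{"tx":0,"ty":0,"tz":0.014,"yaw":0},{"tx":0,"ty":0,"tz":0.015,"yaw":0},{"tx":0,"ty":0,"tz":0.015,"yaw":0}]' -1
python3 - <<'E'
from h import *
o=manip.get_obs();print(o['eef_pos'],o['ft_force'],o['torque'],o['joint_positions'])
s=manip.get_image("side")[:,:,::-1];cv2.imwrite("pics/side4.png",cv2.resize(s[110:240,200:330],(600,600),interpolation=cv2.INTER_CUBIC))
E
```

```text
time: 7.05
eef_pos: [551.9, 183.9, 73.8]
tool_rot: [0.709, 0.705, 0.001, 0.0]
ft_force: [-2.3, 0.1, 2.8]
finger_gap: 54.7
finger_force: 65.5
[551.86592251 183.86202236  73.76252085] [-2.25386435  0.07337683  2.7968236 ] [-0.08138662  0.71074854  0.01847363] [ 2.06204115e-01  2.15616127e-01 -3.00869859e-02  1.32397619e+00
  2.36730869e-04  1.78339066e+00]
```

View pics/side4.png

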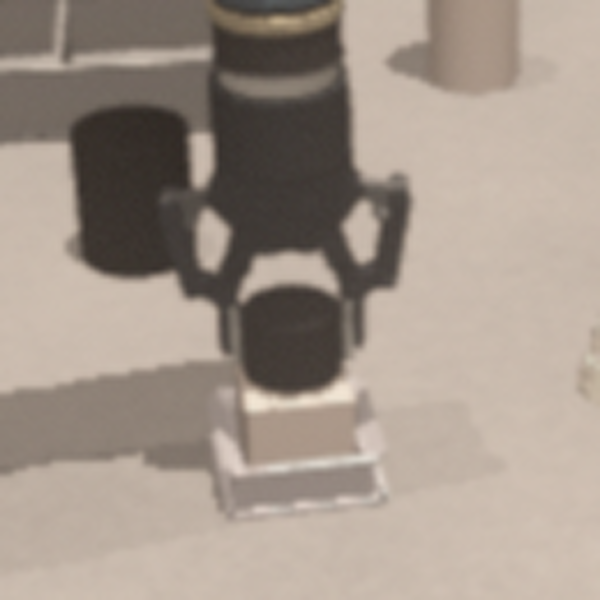

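Contact: an upward force plus a moment about y, so one edge lands slightly first. I ease back 1.5 mm in x and press a little further.

```bash
python3 -m creep '[{"tx":0,"ty":-0.0015,"tz":0,"yaw":0},{"tx":0,"ty":-0.0015,"tz":0,"yaw":0},{"tx":0,"ty":-0.0015,"tz":0.001,"yaw":0},{"tx":0,"ty":-0.0015,"tz":0.001,"yaw":0}]' -1
python3 - <<'E'
from h import *
o=manip.get_obs();print(o['eef_pos'],o['ft_force'],o['torque'])
E
```

```text
time: 7.5
eef_pos: [551.9, 183.9, 73.6]
tool_rot: [0.709, 0.705, 0.002, 0.001]
ft_force: [-0.9, -0.6, 8.8]
finger_gap: 55.0
finger_force: 66.0
[551.94054181 183.89731839  73.62258747] [-0.8899699  -0.58665115  8.81120335] [-0.06769218  0.34235619  0.02732356]
```

Measured z is 73.6, against 69.8 at the grasp, so it is 4 mm up and seated on the holder floor. Now the anticlockwise twist (negative yaw about the downward tool z).

```bash
python3 -m creep '[{"tx":0,"ty":0,"tz":0,"yaw":-6},{"tx":0,"ty":0,"tz":0,"yaw":-12},{"tx":0,"ty":0,"tz":0,"yaw":-18},{"tx":0,"ty":0,"tz":-0.0005,"yaw":-24},{"tx":0,"ty":0,"tz":-0.0005,"yaw":-30},{"tx":0,"ty":0,"tz":-0.001,"yaw":-36},{"tx":0,"ty":0,"tz":-0.0015,"yaw":-42},{"tx":0,"ty":0,"tz":-0.002,"yaw":-48},{"tx":0,"ty":0,"tz":-0.002,"yaw":-54},{"tx":0,"ty":0,"tz":-0.002,"yaw":-60},{"tx":0,"ty":0,"tz":-0.002,"yaw":-66},{"tx":0,"ty":0,"tz":-0.002,"yaw":-66}]' -1
python3 - <<'E'
from h import *
o=manip.get_obs();print(o['eef_pos'],o['ft_force'],o['torque'],o['joint_positions'])
s=manip.get_image("side")[:,:,::-1];cv2.imwrite("pics/side5.png",cv2.resize(s[110:240,200:330],(600,600),interpolation=cv2.INTER_CUBIC))
E
```

```text
time: 8.7
eef_pos: [553.1, 184.4, 76.1]
tool_rot: [0.21, 0.978, 0.002, 0.003]
ft_force: [1.5, 0.5, 7.3]
finger_gap: 54.4
finger_force: 66.0
[553.06736436 184.44233756  76.07936837] [1.53749647 0.54476973 7.30433571] [ 0.18645758 -0.11398998 -0.01582073] [ 2.06638459e-01  2.11118486e-01 -3.06693432e-02  1.32174489e+00
  4.60295355e-04  6.30235341e-01]
```

View pics/side5.png

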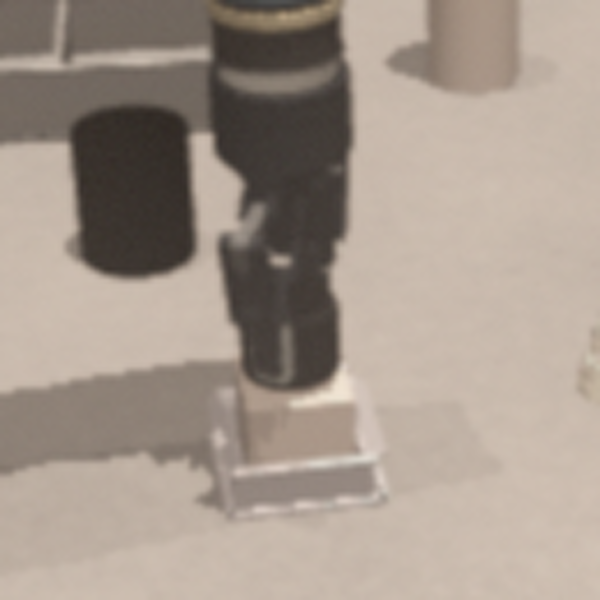

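The jar stays seated and the gripper has turned, with about +7 N of spring push upward. I lift gently and watch the force for whether the jar follows.

```bash
python3 -m creep '[{"tx":0,"ty":0,"tz":-0.001,"yaw":0},{"tx":0,"ty":0,"tz":-0.002,"yaw":0},{"tx":0,"ty":0,"tz":-0.003,"yaw":0},{"tx":0,"ty":0,"tz":-0.004,"yaw":0},{"tx":0,"ty":0,"tz":-0.005,"yaw":0},{"tx":0,"ty":0,"tz":-0.006,"yaw":0},{"tx":0,"ty":0,"tz":-0.007,"yaw":0},{"tx":0,"ty":0,"tz":-0.007,"yaw":0}]' -1; python3 -c "
from plant import manip;o=manip.get_obs();print(o['eef_pos'],o['ft_force'],o['torque'])"
```

```text
time: 9.55
eef_pos: [549.6, 183.6, 79.8]
tool_rot: [0.211, 0.977, -0.0, -0.001]
ft_force: [2.7, 1.9, 0.8]
finger_gap: 54.6
finger_force: 65.4
[549.63397861 183.63273216  79.77109399] [2.72314799 1.94487934 0.75462849] [ 0.35521826 -0.4822084  -0.02306208]
```

The jar's weight is not on the tool, so the cap has come free. Lifting straight off.

```bash
python3 -m creep '[{"tx":0,"ty":0,"tz":-0.002,"yaw":0},{"tx":0,"ty":0,"tz":-0.006,"yaw":0},{"tx":0,"ty":0,"tz":-0.011,"yaw":0},{"tx":0,"ty":0,"tz":-0.016,"yaw":0},{"tx":0,"ty":0,"tz":-0.021,"yaw":0},{"tx":0,"ty":0,"tz":-0.026,"yaw":0},{"tx":0,"ty":0,"tz":-0.031,"yaw":0},{"tx":0,"ty":0,"tz":-0.036,"yaw":0},{"tx":0,"ty":0,"tz":-0.041,"yaw":0},{"tx":0,"ty":0,"tz":-0.044,"yaw":0},{"tx":0,"ty":0,"tz":-0.045,"yaw":0},{"tx":0,"ty":0,"tz":-0.045,"yaw":0}]' -1; python3 -m creep '[{"tx":0,"ty":0,"tz":0,"yaw":0},{"tx":0,"ty":0,"tz":0,"yaw":0},{"tx":0,"ty":0,"tz":0,"yaw":0}]' -1
python3 - <<'E'
from h import *
o=manip.get_obs();print(o['eef_pos'],o['ft_force'],o['torque'])
s=manip.get_image("side")[:,:,::-1];cv2.imwrite("pics/side6.png",cv2.resize(s[110:240,200:330],(600,600),interpolation=cv2.INTER_CUBIC))
E
```

```text
time: 10.75
eef_pos: [550.2, 183.7, 125.5]
tool_rot: [0.211, 0.977, 0.0, 0.0]
ft_force: [-0.1, -0.6, -0.9]
finger_gap: 54.7
finger_force: 65.3
time: 11.05
eef_pos: [550.0, 183.6, 125.0]
tool_rot: [0.211, 0.977, -0.0, -0.0]
ft_force: [-0.2, 0.3, -1.4]
finger_gap: 54.8
finger_force: 65.3
[549.95479679 183.63095024 125.00018474] [-0.21304326  0.31971133 -1.35391273] [ 0.03050354 -0.06240459 -0.07628036]
```

View pics/side6.png

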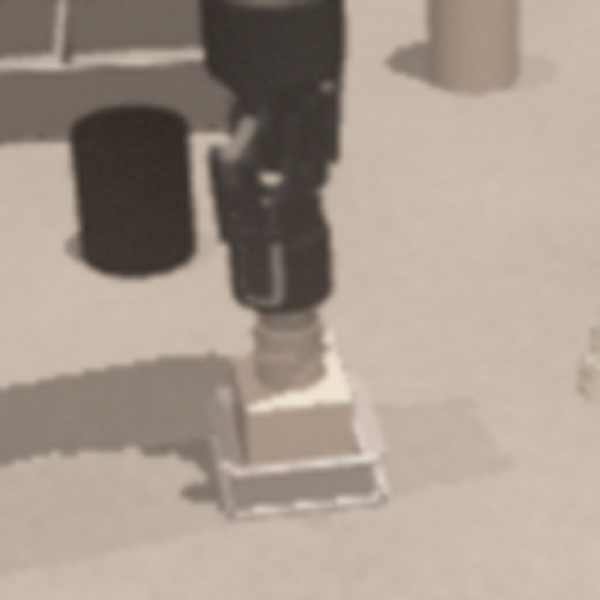

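The side view shows the cap at crop (280,280) held level and centred above the bare neck at (288,350). The jar is still home in the holder, and only the cap's weight is on the tool. Handing in.

```bash
python3 -c "
from plant import manip;print(manip.close_job())"
```

```text
the job is handed in; nothing more can be done
None
```

The job is handed in: in the last view the jar stood home in the holder, and the gripper held the unscrewed cap level and centred, about 2 cm above the mouth; no verdict came back.

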